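Child-proof the vitamin canister with its push-and-turn cap

ROBOT

A 6-joint arm with a two-finger parallel gripper is mounted at the origin on the work surface. World frame = base frame: x ahead of the robot, y to its left, z up, the work surface at z = 0. Lengths are in m, angles in rad, forces in N, time in s.
With the tool pointing down it reaches from about 0.425 to 0.95 m from the base axis. Payload 3.5 kg.
Tool frame: the origin (TCP) lies midway between the tips of the shut fingers; the grasp point (between the pads) lies ctrl.grasp_offset behind it (ctrl.grasp_offset is the distance from the TCP to the grasp point, in m); x points along the fingers, y is the direction in which the jaws open and shut, and the axes are right-handed (so a half turn about x gives the same grasp; the last joint's range is limited). The gripper opens to 85 mm and grips with 20 to 120 N. Pads are 22 mm wide; open, the fingers measure 114 mm over their backs; the gripper's body (76 mm by 85 mm) begins 54 mm behind the grasp point. The pads swing forward as they close: fully open they stand 13 mm farther back than shut.
Start: joints at [-1.412, 0.286, 1.577, -0, 1.279, -0.15], TCP at [0.205, -0.643, 0.231] pointing down, gripper open.
Joint ranges: [-2.77, 2.77], [-0.9, 2.22], [0.21, 2.48], [-1.53, 4.67], [0.24, 2.81], [-2.84, 2.84]. Speed limits (rad/s): [2.79, 2.79, 3.14, 3.14, 3.14, 3.14].

INTERFACE

Orientations are given as a unit quaternion [x, y, z, w].
In Python, from plant import readout, read_camera, sign_off, ctrl gives the robot as it stands.
- The arm moves only by the tool drive_tool, never from a script. Its argument "steps" is a list of rows, each a list of 5 numbers: the shift along the tool's x, y, z in cm, then the turn about the tool's x in degrees, then the opening, from 0 (shut) to 1 (fully open). A call has 1 to 10 rows; each row shifts and turns the commanded pose from where the row before left it, along the tool's axes as they then stand; what a row does not reach is not made up. A row lasts 1/10 s, in which the tool goes at most 50 mm and 8.59 degrees, less where a joint would pass 70% of its speed; a pose out of reach is approached as far as the arm can. A call is refused whole if a number of a shift passes 5 or a number of a turn 8.59, either way. A call with a gripper value outside its range is refused whole. The fingers move at their own pace and stop on an object; "force" is the grip in N (left out, the last holds). Time passes only in rows, so rows that do not move let the fingers close. It gives the time, the measured TCP pose, the force and the opening at its end, in the units of the state.
- readout.get_state(): the state, without advancing time (a new reading comes with each control period).
- read_camera(name): name is "side" or "top" or "wrist"; returns a dict with "frame" (480x640x3 uint8, red, green, blue), "vertical_fov" (degrees; the focal length in pixels is half the picture's height over the tangent of half this angle, whatever the lens; pixels are square), "cx", "cy" (the principal point, pixels), "eye" and "orientation" of the camera in the world. Camera axes: x right, y up, looking along -z (the intrinsics and any distortion apply to the point x, -y, -z); pixel columns grow to the right and rows downward; lengths in m; the calibration is good to about 2 mm. A picture is of the moment at which its call begins. There is no depth.
- sign_off(): hands the job in, once; it reports no verdict.
The state is a dict: "time": time; "qpos": joint angles; "dq": joint speeds; "joint_efforts": joint torques, N m; "eef_pos": TCP position; "tcp_rot": TCP orientation; "contact_force": force on the tool from outside, world axes, zero at the start; "wrist_torque": the same for the moment, N m; "opening": opening from 0.0 (shut) to 1.0 (fully open).
Only numpy, scipy, OpenCV 4.12 (cv2) and the standard library are available. Lean on these libraries where they do the work, as an engineer would, in place of code of your own. Each camera call takes 0.05 s, during which the arm holds its last target. There are 200 camera calls.

TASK

The vitamin canister on the dresser has been left open: take its push-and-turn cap (the one with the bar grip and four lugs) from the oval tray, set it in the canister's mouth so that the lugs drop into the notches, then press it down and twist it clockwise until the lugs catch under the rim and the cap stays locked down by itself. Let go, and leave the other things where they stand.

Things in the scene. Friction and masses are not known exactly. Their poses are not given: they have to be found in the camera images.
- cap: White plastic push-and-turn cap, 55 mm tall, 55 to 110 g, loose, upright in the oval tray. Origin: centre of its underside; z up, x along the bar grip. A round plug 42.4 mm across (0 to 26 mm above the origin; its foot coned, 33 mm at the bottom, full width from 5 mm up) with four lugs, then a round disc 68 mm across (26 to 31 mm), then the bar grip.
- cap_grip (a point): Middle of the cap's straight bar grip, 45 mm above the cap's origin. The bar is 54 mm long (x), 18 mm thick (y) and 24 mm high (31 to 55 mm above the origin). Pinch it across its thickness; fingertips may rest on the disc (31 mm) to press.
- cap_lugs (a point): Centre of the cap at mid height of its four lugs, 11 mm above the cap's origin. The lugs stick out of the plug along the cap's +x, +y, -x, -y, 7 mm wide, 6 mm high (8 to 14 mm above the origin), tips 26.5 mm from the axis.
- pot: White round canister, 73 mm across, 85 mm high, fixed to the dresser (cannot turn or slide), on a round foot 88 mm across. Origin: centre of its underside, z up. A steel notched collar lies in its mouth, flush with the rim. The collar was fitted at any angle: the reported yaw of the canister and of its points says NOTHING about where the notches are; find them by eye or by feel.
- pot_mouth (a point): Centre of the canister's mouth at rim level (collar top), 85 mm above the dresser. Collar bore 44 mm; four notches 90 degrees apart, 12.5 mm wide, out to 29 mm from the axis, let the lugs through. Lugs resting on the collar: cap origin 8 mm below the rim, plug foot already in the bore, centring it. Turned (at most 90 degrees) until it drops: origin 13 mm below, kept by the notches from turning.
- pot_sill (a point): Mouth axis at the underside of the collar's sill, 9 mm below the rim. Going clockwise from each notch's centre (seen from above), 15 to 31 degrees is sill. To pass below it the lugs' tops must be lower: cap origin pressed more than 23 mm below the rim (the cap's disc meets the rim at 26 mm, the end of the press). Not turned past it, a released cap hangs at 23 mm or springs back to 13 mm.
- pot_pocket (a point): Mouth axis at the roof of the collar's pockets, 6 mm below the rim. Pockets, open below, lie 31 to 57 degrees clockwise of each notch's centre; then comes a stop. Press, turn clockwise about 44 degrees until the stop is felt, let go: the sealing disc lifts the lugs 3 mm into the pockets and the cap stays locked, its origin 20 mm below the rim.
- seal (a joint): Sprung sealing disc inside the mouth, metres it is pressed down from rest: 0 at rest, with its top 13 mm below the rim. Pushing it takes about 4 N at the start and 0.35 N more per mm (about 9 N with the cap fully pressed, 6.5 N when locked at 0.007).
- tray: Oval (stadium-shaped) wooden tray, 200 mm (x) by 340 mm (y), fixed; floor 8 mm thick, rim 18 mm high over the dresser. Origin: centre of its underside. The cap, the jar lid and two pacifiers stand in it.
- jar_lid: White lid of another jar, 36 mm tall, 68 mm across, with a round knob and no lugs; loose in the tray. Origin: centre of its underside. Leave alone.
- pacifier_a: Pacifier, shield 42 mm across, 39 mm tall, teat up, in the tray. Origin: centre of its underside. Leave alone.
- pacifier_b: Another pacifier just like it, in the tray. Leave alone.
- vase: Empty white ceramic vase, 64 mm across, 100 mm tall. Origin: centre of its underside. Leave alone.
- steel_cup: Polished steel cup, 72 mm across the rim, 80 mm tall. Origin: centre of its underside. Leave alone.
- pod: White egg-shaped pacifier pod with a small latch button, 71 mm across, 54 mm tall. Origin: centre of its underside. Leave alone.
- hairbrush: Wooden baby hairbrush, 160 mm long, bristles down, lying along its x. Origin: centre of its underside. Leave alone.
Not all that is in view belongs to the job. Leave any purple or turquoise look-alike of the cap alone.

How it is judged:
By the outcome, as a careful person would: the job done as asked, in the order asked, and still so for the second after the job is handed in, with the robot touching nothing.
It also fails if it takes over 67 s, if anything falls off the work surface, if the arm or the gripper's body presses on something with over 40 N, if the wrist force passes 120 N, or if a joint passes its speed limit or range.

## Working session

There is one attempt and no reset: what is moved stays moved. The work goes in short steps, Python scripts to look and compute and a tool call to move; the robot and the scene stay as the last step left them, time stands still between calls to the robot, and variables do not carry over. Pictures are saved under pics/ and viewed, about 8 in all and at most 12, crops included, and the job is handed in when it is done.

Besides the shell and the picture viewer there is one more tool, called after ">>>" by a JSON object that holds its "op" and its "data". drive_tool: Moves the arm, as the interface text tells. Its arguments: {"type":"object","properties":{"steps":{"type":"array","items":{"type":"array","items":{"type":"number"}}},"force":{"type":"number"}},"required":["steps"]}

```bash
mkdir -p pics
cat > h.py <<'E'
import numpy as np,cv2
from scipy.spatial.transform import Rotation as R
from plant import readout, read_camera, ctrl
def snap(n,f):
    c=read_camera(n); cv2.imwrite('pics/'+f,c['frame'][:,:,::-1]); np.save('pics/'+n+'.npy',c,allow_pickle=True); return c
def load(n): return np.load('pics/'+n+'.npy',allow_pickle=True).item()
def foc(c): return 240/np.tan(np.radians(c['vertical_fov'])/2)
def ray(c,u,v):
    f=foc(c); d=R.from_quat(c['orientation']).apply([(u-c['cx'])/f,-(v-c['cy'])/f,-1]); return np.array(c['eye']),d
def onz(c,u,v,z):
    e,d=ray(c,u,v); return e+d*(z-e[2])/d[2]
def proj(c,p):
    q=R.from_quat(c['orientation']).inv().apply(np.array(p)-c['eye']); f=foc(c); return c['cx']+f*q[0]/-q[2], c['cy']-f*q[1]/-q[2]
E
python3 - <<'E'
from h import *
for n in('top','side'):
    c=snap(n,n+'0.png'); print({k:v for k,v in c.items() if k!='frame'})
s=readout.get_state(); print(s, ctrl.grasp_offset)
E
```

```text
{'vertical_fov': 46.59064118101757, 'cx': 315.9041702124442, 'cy': 243.72276848487718, 'eye': array([ 0.36229993, -0.05778821,  1.2986301 ]), 'orientation': array([ 0.04015484, -0.05461863, -0.69708408,  0.71377741])}
{'vertical_fov': 50.01052273088943, 'cx': 323.24281882921946, 'cy': 235.42670564209408, 'eye': array([0.48223982, 0.58490754, 0.85547839]), 'orientation': array([-0.01609669,  0.34437288,  0.93772532, -0.04265486])}
{'time': 0.1, 'qpos': array([-1.41202054e+00,  2.87124464e-01,  1.57802639e+00,  1.73385517e-05,
        1.27859160e+00, -1.50014036e-01]), 'dq': array([-0.00055525, -0.00104621, -0.00289963, -0.00199045,  0.00034463,
       -0.00030664]), 'joint_efforts': array([ 6.25141984e-04, -4.07295692e+01, -2.93700439e+01, -1.38478304e-04,
        3.43169588e-03, -4.68682629e-06]), 'eef_pos': array([ 0.20506547, -0.64247829,  0.23005618]), 'tcp_rot': array([ 0.69869799,  0.10949874, -0.69869291,  0.10797856]), 'contact_force': array([ 0.19599423, -0.51091648, -0.47442756]), 'wrist_torque': array([ 0.00153493, -0.02018694,  0.00187606]), 'opening': 1.0005233177836255} 0.0187
```

View pics/top0.png

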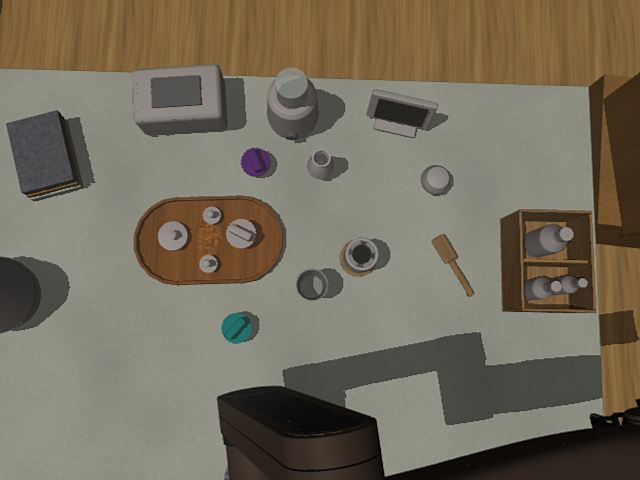

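View pics/side0.png

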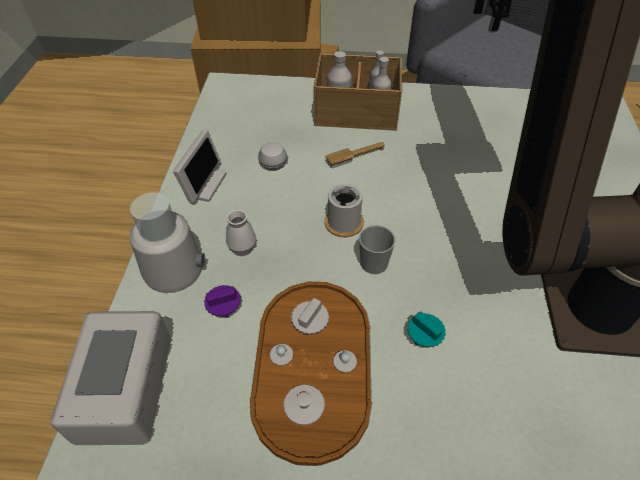

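Candidates for the cap in the top view are the white bar-grip cap (241,234), the white jar lid with a round knob (173,236), the purple look-alike (256,162) and the turquoise one (237,328). I choose (241,234). The canister is at (361,254), with the steel cup beside it at (312,284).

Run:
```python
from h import *
t=load('top');s=load('side')
a=cv2.resize(t['frame'][200:270,205:275],(400,400),interpolation=cv2.INTER_CUBIC)
b=cv2.resize(t['frame'][220:290,325:395],(400,400),interpolation=cv2.INTER_CUBIC)
cv2.imwrite('pics/crop.png',np.hstack([a,b])[:,:,::-1])
# disc blob
for nm,c,box,z in(('top',t,(205,200,275,270),.039),('side',s,(285,290,335,340),.039)):
    x0,y0,x1,y1=box; im=c['frame'][y0:y1,x0:x1]; hsv=cv2.cvtColor(im,cv2.COLOR_RGB2HSV)
    m=((hsv[...,1]<60)&(hsv[...,2]>90)).astype(np.uint8)
    n,l,st,ce=cv2.connectedComponentsWithStats(m); i=1+np.argmax(st[1:,4]); print(nm,st[i],ce[i]+[x0,y0], onz(c,*(ce[i]+[x0,y0]),.045))
print('mouth',onz(t,361.5,254,.085),'side',onz(s,346,193,.085))
print('cup',onz(t,312,283,.08),'vase',onz(t,320,158,.1))
```

```text
top [ 21  19  31  30 621] [239.74557166 233.1610306 ] [0.55161313 0.09171064 0.045     ]
side [  7   8  37  36 949] [310.12328767 316.58166491] [0.5517109  0.09504768 0.045     ]
mouth [ 0.50612945 -0.18147435  0.085     ] side [ 0.50528568 -0.18789533  0.085     ]
cup [ 0.44024614 -0.07433069  0.08      ] vase [ 0.71626343 -0.08538533  0.1       ]
```

View pics/crop.png

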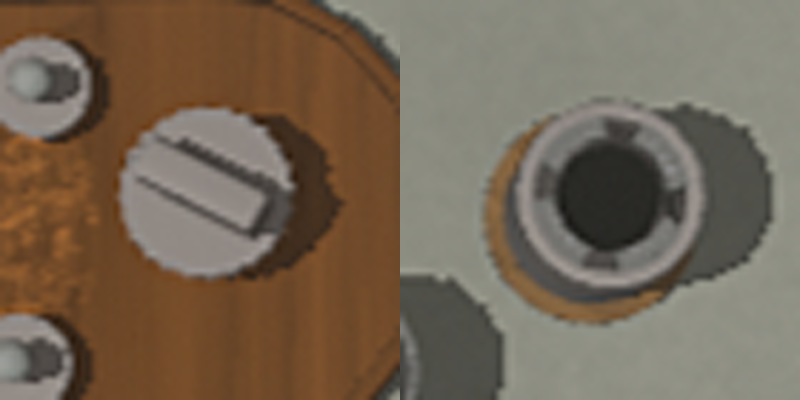

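The crop confirms it: the left half shows a white disc with a bar grip, running from (150,155) to (265,220) in crop pixels. The right half shows the canister mouth at about (361.8,254) in the full image. Its notches in crop pixels are at (622,130), (675,205), (600,260) and (545,180).

Run:
```python
from h import *
t=load('top'); st=readout.get_state()
k=70/400
def cr(x,y,ox,oy,z): return onz(t,ox+x*k-.4,oy+y*k-.4,z)[:2]
ang=lambda d: np.degrees(np.arctan2(d[1],d[0]))
# bar edge lines at top z=.063
p,q=cr(138,178,205,200,.063),cr(255,237,205,200,.063); print('bar',ang(q-p))
p,q=cr(163,135,205,200,.063),cr(268,190,205,200,.063); print('bar',ang(q-p))
n=[cr(x,y,325,220,.085) for x,y in((222,130),(275,205),(200,260),(145,180))]
c=np.mean(n,0); print('mouth',c,[round(ang(a-c),1) for a in n])
M=R.from_quat(st['tcp_rot']).as_matrix(); print(M.round(3),'tool y ang',ang(M[:2,1]))
print(st['eef_pos'],st['time'])
w=snap('wrist','w0.png'); print(w['eye'],R.from_quat(w['orientation']).as_matrix().round(2),w['vertical_fov'])
```

```text
bar -115.44015615547943
bar -116.35898420807818
mouth [ 0.50725342 -0.18132918] [np.float64(-9.5), np.float64(-98.6), np.float64(171.7), np.float64(79.6)]
[[-0.     0.304 -0.953]
 [ 0.002 -0.953 -0.304]
 [-1.    -0.002 -0.   ]] tool y ang -72.30791278458871
[ 0.20506547 -0.64247829  0.23005618] 0.1
[ 0.27283561 -0.62054565  0.37238747] [[ 0.3   0.92  0.27]
 [-0.95  0.29  0.08]
 [-0.   -0.28  0.96]] 71.08396347790676
```

>>> {"op": "drive_tool", "data": {"steps": [[0,0,0,-8,0.7],[0,0,0,-8,0.7],[0,0,0,-8,0.7],[0,0,0,-8,0.7],[0,0,0,-8,0.7],[0,0,0,-6,0.7],[0,0,0,0,0.7]]}}

```text
time: 0.85
eef_pos: [0.2051, -0.6428, 0.2308]
tcp_rot: [0.601, 0.373, -0.601, 0.373]
contact_force: [0.3, 0.4, 0.1]
opening: 0.699
```

```bash
cat >> h.py <<'E'
def delta(target,yaw=None):
    s=readout.get_state(); M=R.from_quat(s['tcp_rot']).as_matrix(); Y=np.degrees(np.arctan2(M[1,1],M[0,1]))
    print('t',round(s['time'],2),'pos',s['eef_pos'].round(4),'Y',round(Y,2),'op',round(s['opening'],3),'F',s['contact_force'].round(1),'q6',round(s['qpos'][5],2),'tilt',M[:,0].round(3))
    print('tool shift cm',(M.T@(np.array(target)-s['eef_pos'])*100).round(2),'turn',None if yaw is None else round(Y-yaw,2))
E
python3 -c "
from h import *
delta([.45,-.1,.23],-26);delta([.552,.093,.23],-26)"
```

```text
t 0.85 pos [ 0.2051 -0.6428  0.2308] Y -26.32 op 0.699 F [0.3 0.4 0.1] q6 -0.95 tilt [-0.     0.001 -1.   ]
tool shift cm [  0.12  -2.11 -59.51] turn -0.32
t 0.85 pos [ 0.2051 -0.6428  0.2308] Y -26.32 op 0.699 F [0.3 0.4 0.1] q6 -0.95 tilt [-0.     0.001 -1.   ]
tool shift cm [  0.14  -1.53 -81.33] turn -0.32
```

>>> {"op": "drive_tool", "data": {"steps": [[0,0.5,-3,0,0.7],[0,0.5,-4.5,0,0.7],[0,0.5,-4.5,0,0.7],[0,0.5,-4.5,0,0.7],[0,0,-4.5,0,0.7],[0,0,-4.5,0,0.7],[0,0,-4.5,0,0.7],[0,0,-4.5,0,0.7],[0,0,-4.5,0,0.7],[0,0,-4.5,0,0.7]]}}

```text
time: 1.85
eef_pos: [0.4163, -0.2602, 0.2314]
tcp_rot: [0.601, 0.372, -0.601, 0.372]
contact_force: [0.6, -0.0, -0.4]
opening: 0.699
```

>>> {"op": "drive_tool", "data": {"steps": [[0,0,-4.5,0,0.7],[0,0,-4.5,0,0.7],[0,0,-4.5,0,0.7],[0,0,-4.5,0,0.7],[0,0,-4.5,0,0.7],[0,0,-4.5,0,0.7],[0,0,0,0,0.7]]}}

```text
time: 2.55
eef_pos: [0.5367, -0.0156, 0.2313]
tcp_rot: [0.6, 0.374, -0.6, 0.374]
contact_force: [1.0, -0.6, -0.1]
opening: 0.704
```

```bash
python3 -c "
from h import *
delta([.552,.093,.23],-26);w=snap('wrist','w1.png')
print(proj(w,[.552,.093,.063]))"
```

```text
t 2.55 pos [ 0.5367 -0.0156  0.2313] Y -26.11 op 0.704 F [ 1.  -0.6 -0.1] q6 0.24 tilt [ 0.001  0.001 -1.   ]
tool shift cm [  0.15  -3.4  -10.43] turn -0.11
(np.float64(285.25158348540003), np.float64(108.85866828180039))
```

View pics/w1.png

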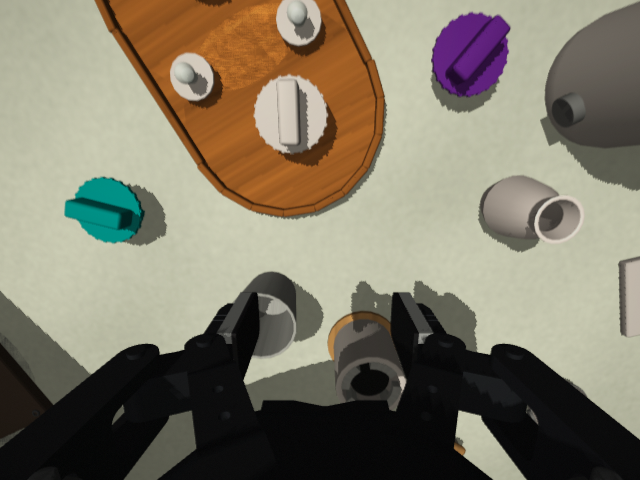

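The white cap with its bar is at (290,113), between the pacifiers and the tray end. The canister mouth is at (370,380) under the fingers.

Run:
```python
from h import *
w=load('wrist'); f=w['frame'][70:165,245:340]
g=cv2.cvtColor(f,cv2.COLOR_RGB2HSV); m=((g[...,1]<60)&(g[...,2]>110)).astype(np.uint8)
n,l,st,ce=cv2.connectedComponentsWithStats(m); i=1+np.argmax(st[1:,4])
cs,_=cv2.findContours((l==i).astype(np.uint8),0,2); h=cv2.convexHull(np.vstack(cs)); e=cv2.fitEllipse(h); print(e)
c=np.array(e[0])+[245,70]; print('disc',c,onz(w,*c,.0385))
# bar top: brightest
v=cv2.cvtColor(f,cv2.COLOR_RGB2GRAY); print(np.percentile(v[l==i],[10,50,90]))
cv2.imwrite('pics/wc.png',cv2.resize(f,(600,600),interpolation=cv2.INTER_CUBIC)[:,:,::-1])
```

```text
((45.3839225769043, 43.84565353393555), (73.01313018798828, 78.54784393310547), 164.08993530273438)
disc [290.38392258 113.84565353] [0.55298696 0.09059008 0.0385    ]
[175. 202. 205.]
```

View pics/wc.png

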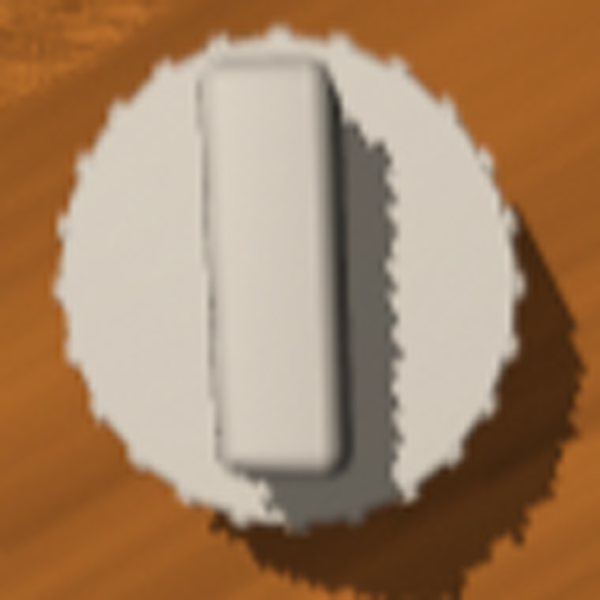

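The crop shows the bar's top face with its left edge from (203,70) to (220,455), its right edge from (322,70) to (337,460), and its centre at (270,262) in crop pixels.

Run:
```python
from h import *
w=load('wrist'); k=95/600
P=lambda x,y: onz(w,245+x*k-.4,70+y*k-.4,.063)
for a,b in(((203,70),(220,455)),((322,70),(337,460))):
    d=P(*b)-P(*a); print(np.degrees(np.arctan2(d[1],d[0])))
c=P(270,262);print(c)
delta([.5525,.0905,.23],-26)
```

```text
-115.60913726993984
-115.07953996001862
[0.55278651 0.09062106 0.063     ]
t 2.6 pos [ 0.5359 -0.0177  0.2311] Y -26.17 op 0.701 F [ 0.  -0.4 -0.4] q6 0.23 tilt [-0.  0. -1.]
tool shift cm [  0.11  -3.28 -10.44] turn -0.17
```

>>> {"op": "drive_tool", "data": {"steps": [[0,-1.1,-3.4,-0.8,0.6],[0,-1.1,-3.5,0,0.6],[0,-1.1,-3.5,0,0.6],[2.5,0,0,0,0.6],[4,0,0,0,0.6],[4,0,0,0,0.6],[0,0,0,0,0.6]]}}

```text
time: 3.3
eef_pos: [0.546, 0.0869, 0.1199]
tcp_rot: [-0.594, -0.379, 0.603, -0.374]
contact_force: [-1.1, -0.6, -0.1]
opening: 0.598
```

```bash
python3 -c "
from h import *
delta([.5527,.0906,.0425],-25.4)"
```

```text
t 3.3 pos [0.546  0.0869 0.1199] Y -25.67 op 0.598 F [-1.1 -0.6 -0.1] q6 0.42 tilt [-0.014 -0.    -1.   ]
tool shift cm [ 7.73  0.54 -0.66] turn -0.27
```

>>> {"op": "drive_tool", "data": {"steps": [[0,0,0,0,0.6],[0,0,0,0,0.6]]}}

```text
time: 3.5
eef_pos: [0.5529, 0.0874, 0.1291]
tcp_rot: [0.6, 0.376, -0.597, 0.378]
contact_force: [-0.4, 0.0, 0.3]
opening: 0.6
```

```bash
python3 -c "
from h import *
delta([.5527,.0906,.0425],-25.4)"
```

```text
t 3.5 pos [0.5529 0.0874 0.1291] Y -25.59 op 0.6 F [-0.4  0.   0.3] q6 0.42 tilt [ 0.005 -0.    -1.   ]
tool shift cm [ 8.66 -0.19 -0.27] turn -0.19
```

>>> {"op": "drive_tool", "data": {"steps": [[1.2,-0.1,-0.2,-0.2,0.6],[1.5,0,0,0,0.6],[1.5,0,0,0,0.6],[1.5,0,0,0,0.6],[1.2,0,0,0,0.6],[0.8,0,0,0,0.6],[0.4,0,0,0,0.6],[0,0,0,0,0.6],[0,0,0,0,0.6]]}}

```text
time: 4.4
eef_pos: [0.5515, 0.0903, 0.0457]
tcp_rot: [0.598, 0.378, -0.597, 0.378]
contact_force: [0.3, 0.2, 0.1]
opening: 0.6
```

```bash
python3 -c "
from h import *
delta([.5527,.0906,.0425],-25.4)"
```

```text
t 4.4 pos [0.5515 0.0903 0.0457] Y -25.31 op 0.6 F [0.3 0.2 0.1] q6 0.42 tilt [ 0.001  0.    -1.   ]
tool shift cm [ 0.32  0.1  -0.08] turn 0.09
```

>>> {"op": "drive_tool", "data": {"steps": [[0.2,0.1,-0.1,0,0.6],[0,0,0,0,0.4],[0,0,0,0,0.1],[0,0,0,0,0.1],[0,0,0,0,0.1],[0,0,0,0,0.1],[0,0,0,0,0.1],[0,0,0,0,0.1]], "force": 60}}

```text
time: 5.2
eef_pos: [0.5528, 0.0908, 0.0438]
tcp_rot: [0.598, 0.378, -0.597, 0.379]
contact_force: [1.3, 0.8, 3.1]
opening: 0.192
```

```bash
python3 -c "
from h import *
delta([.5527,.0906,.0425],-25.4)"
```

```text
t 5.2 pos [0.5528 0.0908 0.0438] Y -25.31 op 0.192 F [1.3 0.8 3.1] q6 0.42 tilt [ 0.001  0.    -1.   ]
tool shift cm [0.13 0.   0.02] turn 0.09
```

>>> {"op": "drive_tool", "data": {"steps": [[-1,0,0,0,0.1],[-2,0,0,0,0.1],[-3,0,0,0,0.1],[-3,0,0,0,0.1],[-3,0,0,0,0.1],[-2,0,0,0,0.1],[-1,0,0,0,0.1],[0,0,0,0,0.1],[0,0,0,0,0.1]]}}

```text
time: 6.1
eef_pos: [0.5514, 0.0908, 0.192]
tcp_rot: [-0.597, -0.379, 0.598, -0.378]
contact_force: [0.4, -0.9, -1.1]
opening: 0.194
```

Run:
```python
from h import *
delta([.5065,-.183,.19],-9)
s=snap('side','s1.png'); t=load('top')
# mouth estimation: dark bore ellipse in both views
for c,(x0,y0,x1,y1) in((s,(325,180,368,210)),(t,(340,235,385,275))):
    g=cv2.cvtColor(c['frame'][y0:y1,x0:x1],cv2.COLOR_RGB2GRAY); m=(g<55).astype(np.uint8)
    n,l,st,ce=cv2.connectedComponentsWithStats(m); i=1+np.argmax(st[1:,4]); p=ce[i]+[x0,y0]; print(st[i],p,onz(c,*p,.085),onz(c,*p,.078))
cv2.imwrite('pics/s1c.png',np.vstack([cv2.resize(s['frame'][160:340,230:430],(600,540))])[:,:,::-1])
```

```text
t 6.1 pos [0.5514 0.0908 0.192 ] Y -25.3 op 0.194 F [ 0.4 -0.9 -1.1] q6 0.42 tilt [-0.002  0.    -1.   ]
tool shift cm [ 0.21  7.64 26.68] turn -16.3
[  0   0  43  30 543] [338.72191529 188.78268877] [ 0.5215015  -0.19913637  0.085     ] [ 0.52185821 -0.20625962  0.078     ]
[ 12  10  19  19 262] [361.27862595 254.        ] [ 0.5061174  -0.18098735  0.085     ] [ 0.50694692 -0.18169795  0.078     ]
```

View pics/s1c.png

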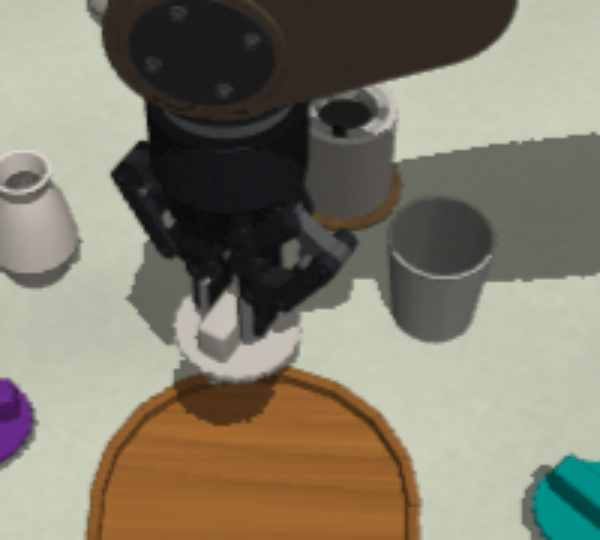

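The cap hangs level in the fingers at about (240,340) in the crop, with the canister mouth at (350,110). I'll go past the mouth so the wrist camera can see it.

>>> {"op": "drive_tool", "data": {"steps": [[0,0,0,8,0.1],[0,0,0,8.2,0.1],[0,0,2,0,0.1],[0,0,4,0,0.1],[0,0,4.5,0,0.1],[0,0,4.5,0,0.1],[0,0,4.5,0,0.1],[0,0,4.5,0,0.1],[0,0,4.5,0,0.1],[0,0,4,0,0.1]]}}

```text
time: 7.15
eef_pos: [0.3348, -0.153, 0.1917]
tcp_rot: [-0.644, -0.291, 0.645, -0.29]
contact_force: [0.4, -0.5, -0.8]
opening: 0.195
```

>>> {"op": "drive_tool", "data": {"steps": [[0,0,2,0,0.1],[0,0,2,0,0.1],[0,0,1,0,0.1],[0,0,0,0,0.1],[0,0,0,0,0.1],[0,0,0,0,0.1]]}}

```text
time: 7.75
eef_pos: [0.3042, -0.1894, 0.193]
tcp_rot: [0.645, 0.291, -0.645, 0.29]
contact_force: [0.0, -0.1, -0.8]
opening: 0.195
```

Run:
```python
from h import *
delta([.5065,-.183,.19],-9)
w=snap('wrist','w2.png'); print(proj(w,[.507,-.182,.085]))
```

```text
t 7.75 pos [ 0.3042 -0.1894  0.193 ] Y -41.44 op 0.195 F [ 0.  -0.1 -0.8] q6 -0.12 tilt [-0.     0.001 -1.   ]
tool shift cm [  0.3   14.74 -13.87] turn -32.44
(np.float64(548.5752358926896), np.float64(40.20083491026821))
```

View pics/w2.png

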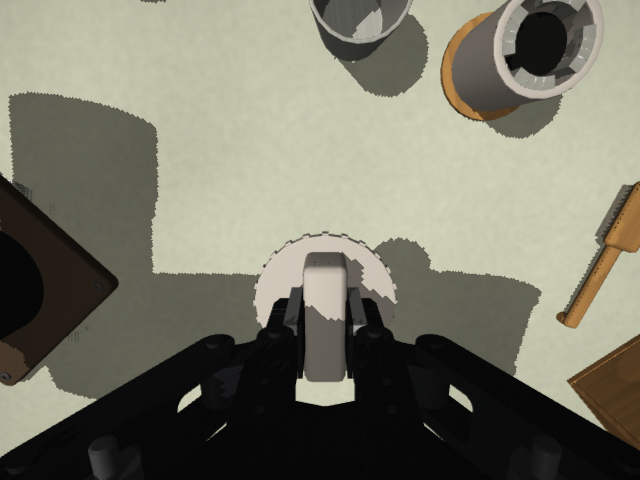

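I turned the wrong way: the sign should have been negative, so the tool ended up short, though well above everything. The mouth is visible at (548,45) with the cap hanging straight at (325,290). I'll correct the turn and the position.

>>> {"op": "drive_tool", "data": {"steps": [[0,0,0,-8.2,0.1],[0,0,0,-8.2,0.1],[0,0,0,-8,0.1],[0,0,0,-8,0.1],[0,2,0.8,0,0.1],[0,4,1.2,0,0.1],[0,4,1.2,0,0.1],[0,4,1.2,0,0.1],[0,4,1.2,0,0.1],[0,2,0.8,0,0.1]]}}

```text
time: 8.8
eef_pos: [0.4943, -0.2851, 0.1928]
tcp_rot: [0.538, 0.459, -0.537, 0.459]
contact_force: [-0.5, 1.3, -0.6]
opening: 0.196
```

>>> {"op": "drive_tool", "data": {"steps": [[0,0,0,0,0.1],[0,0,0,0,0.1],[0,0,0,0,0.1]]}}

```text
time: 9.1
eef_pos: [0.4905, -0.2838, 0.1929]
tcp_rot: [-0.538, -0.459, 0.538, -0.458]
contact_force: [0.2, 0.1, -0.5]
opening: 0.194
```

Run:
```python
from h import *
delta([.5065,-.183,.19],-9)
w=snap('wrist','w3.png'); u,v=proj(w,[.507,-.182,.085]); print(u,v)
x0,y0=int(u)-75,max(0,int(v)-75); print(x0,y0)
a=cv2.resize(w['frame'][y0:y0+150,x0:x0+150],(600,600),interpolation=cv2.INTER_CUBIC); cv2.imwrite('pics/w3c.png',a[:,:,::-1])
```

```text
t 9.1 pos [ 0.4905 -0.2838  0.1929] Y -9.07 op 0.194 F [ 0.2  0.1 -0.5] q6 -0.55 tilt [-0.001  0.001 -1.   ]
tool shift cm [ 3.000e-01 -1.000e-02 -1.021e+01] turn -0.07
324.8784260820228 100.40085029874149
249 25
```

View pics/w3c.png

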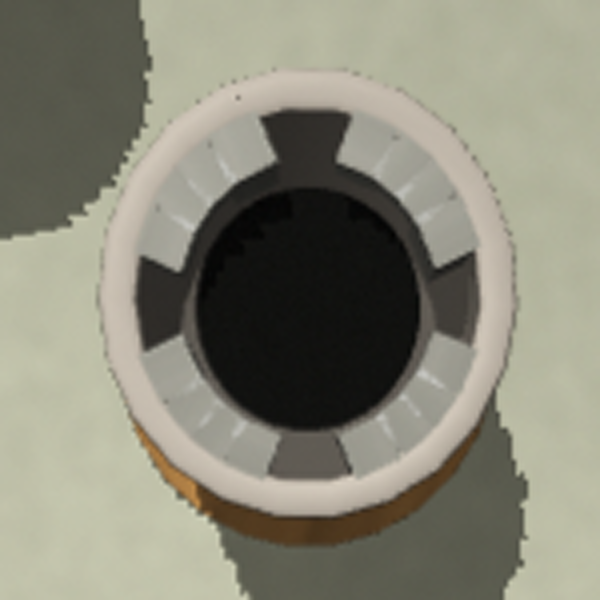

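The close crop shows the mouth centred at about (308,295). Notch outer edges are at top (306,110), right (480,302), bottom (311,478) and left (137,303), so the notches are nearly aligned with the tool.

Run:
```python
from h import *
w=load('wrist')
P=lambda x,y: onz(w,249+x/4-.4,25+y/4-.4,.085)[:2]
T,Rr,B,L=P(306,110),P(480,302),P(311,478),P(137,303)
ang=lambda d: np.degrees(np.arctan2(d[1],d[0]))
print((T+B)/2,(Rr+L)/2,np.linalg.norm(T-B),np.linalg.norm(Rr-L),ang(T-B),ang(Rr-L))
# notch centerlines by corner pairs (top outer corners 262,350 ; left 260/350 corners, bottom 268,352, right 253,350)
c=(T+B+Rr+L)/4
for p in((262,117),(350,117)),((137,257),(144,350)),((268,476),(352,473)),((474,253),(478,350)):
    print(round(ang((P(*p[0])+P(*p[1]))/2-c),1))
# rim outer
print((P(308,70)+P(308,515))/2,(P(103,295)+P(515,295))/2)
# bar in hand: check tilt/centre vs image
delta([*c,.19],-9)
```

```text
[ 0.50766043 -0.18165964] [ 0.50758392 -0.18197989] 0.05859311847151516 0.059117950603604794 81.80951792523618 -8.94395913157796
81.8
171.7
-98.5
-9.2
[ 0.50752352 -0.18187602] [ 0.50785604 -0.18081352]
t 9.15 pos [ 0.4904 -0.284   0.1931] Y -9.08 op 0.193 F [ 0.6 -0.5 -1. ] q6 -0.55 tilt [-0.001  0.001 -1.   ]
tool shift cm [  0.32   0.09 -10.36] turn -0.08
```

>>> {"op": "drive_tool", "data": {"steps": [[0,0.1,-1.5,-0.5,0.1],[0,0,-2.5,0,0.1],[0,0,-2.5,0,0.1],[0,0,-2,0,0.1],[0,0,-1.4,0,0.1],[0,0,-0.5,0,0.1],[1,0,0,0,0.1],[2,0,0,0,0.1],[2,0,0,0,0.1],[1,0,0,0,0.1]]}}

```text
time: 10.15
eef_pos: [0.5064, -0.1823, 0.1306]
tcp_rot: [-0.536, -0.462, 0.537, -0.46]
contact_force: [0.2, 0.5, -1.4]
opening: 0.198
```

>>> {"op": "drive_tool", "data": {"steps": [[0,0,0,0,0.1],[0,0,0,0,0.1],[0,0,0,0,0.1]]}}

```text
time: 10.45
eef_pos: [0.5086, -0.1829, 0.1345]
tcp_rot: [0.536, 0.46, -0.536, 0.462]
contact_force: [-0.4, 0.4, -1.2]
opening: 0.193
```

Run:
```python
from h import *
delta([.5076,-.1818,.1075],-8.5)
```

```text
t 10.45 pos [ 0.5086 -0.1829  0.1345] Y -8.62 op 0.193 F [-0.4  0.4 -1.2] q6 -0.38 tilt [ 0.002 -0.001 -1.   ]
tool shift cm [ 2.7  -0.12 -0.1 ] turn -0.12
```

>>> {"op": "drive_tool", "data": {"steps": [[0.3,-0.1,-0.1,-0.1,0.1],[0.4,0,0,0,0.1],[0.4,0,0,0,0.1],[0.4,0,0,0,0.1],[0.3,0,0,0,0.1],[0.3,0,0,0,0.1],[0.3,0,0,0,0.1],[0,0,0,0,0.1],[0,0,0,0,0.1]]}}

```text
time: 11.35
eef_pos: [0.507, -0.1811, 0.1093]
tcp_rot: [0.536, 0.462, -0.536, 0.462]
contact_force: [-0.2, 0.1, -1.2]
opening: 0.194
```

Run:
```python
from h import *
delta([.5076,-.1818,.1075],-8.5)
```

```text
t 11.35 pos [ 0.507  -0.1811  0.1093] Y -8.51 op 0.194 F [-0.2  0.1 -1.2] q6 -0.38 tilt [-0.  0. -1.]
tool shift cm [0.18 0.07 0.06] turn -0.01
```

Below 0.1128 with no contact force, so the lugs are in the notches. Now press.

>>> {"op": "drive_tool", "data": {"steps": [[0.2,0.05,0.05,0,0.1],[0.2,0,0,0,0.1],[0.2,0,0,0,0.1],[0.2,0,0,0,0.1],[0.2,0,0,0,0.1],[0.2,0,0,0,0.1],[0,0,0,0,0.1],[0,0,0,0,0.1]]}}

```text
time: 12.15
eef_pos: [0.5078, -0.1819, 0.0981]
tcp_rot: [0.536, 0.461, -0.536, 0.462]
contact_force: [-1.8, 1.4, 5.6]
opening: 0.197
```

Run:
```python
from h import *
delta([.5076,-.1818,.095],-8.5)
```

```text
t 12.15 pos [ 0.5078 -0.1819  0.0981] Y -8.5 op 0.197 F [-1.8  1.4  5.6] q6 -0.38 tilt [ 0.001 -0.    -1.   ]
tool shift cm [ 0.31 -0.02 -0.  ] turn -0.0
```

>>> {"op": "drive_tool", "data": {"steps": [[0.15,0,0,0,0.1],[0.15,0,0,0,0.1],[0.1,0,0,0,0.1],[0,0,0,0,0.1],[0,0,0,0,0.1]]}}

```text
time: 12.65
eef_pos: [0.5079, -0.1819, 0.0948]
tcp_rot: [0.536, 0.461, -0.536, 0.462]
contact_force: [-2.4, 2.2, 8.4]
opening: 0.196
```

>>> {"op": "drive_tool", "data": {"steps": [[0.1,0,0,0,0.1],[0,0,0,0,0.1],[0,0,0,0,0.1]]}}

```text
time: 12.95
eef_pos: [0.5079, -0.1819, 0.0947]
tcp_rot: [-0.536, -0.462, 0.536, -0.462]
contact_force: [-4.0, 2.3, 12.4]
opening: 0.192
```

The disc is on the rim: z has stopped at 0.0947 while the force is rising. Now twist clockwise, which is a positive turn and lowers Y.

>>> {"op": "drive_tool", "data": {"steps": [[0,0,0,5,0.1],[0,0,0,6,0.1],[0,0,0,6,0.1],[0,0,0,6,0.1],[0,0,0,6,0.1],[0,0,0,5,0.1],[0,0,0,4,0.1],[0,0,0,2,0.1],[0,0,0,0,0.1],[0,0,0,0,0.1]]}}

```text
time: 13.95
eef_pos: [0.5085, -0.1823, 0.0948]
tcp_rot: [0.662, 0.25, -0.661, 0.251]
contact_force: [-3.0, 2.0, 11.4]
opening: 0.195
```

Run:
```python
from h import *
delta([.5076,-.1818,.095],-52.5); print(readout.get_state()['wrist_torque'])
```

```text
t 13.95 pos [ 0.5085 -0.1823  0.0948] Y -48.5 op 0.195 F [-3.   2.  11.4] q6 0.31 tilt [ 0.002 -0.001 -1.   ]
tool shift cm [-0.02 -0.1   0.04] turn 4.0
[ 0.35885512  0.66519315 -0.02157068]
```

Turned 40° with no stop felt yet. I'll go on to the stop.

>>> {"op": "drive_tool", "data": {"steps": [[0,0,0,2,0.1],[0,0,0,2,0.1],[0,0,0,2,0.1],[0,0,0,0,0.1],[0,0,0,0,0.1]]}}

```text
time: 14.45
eef_pos: [0.5085, -0.1822, 0.0948]
tcp_rot: [0.674, 0.215, -0.673, 0.216]
contact_force: [-2.3, 1.9, 11.8]
opening: 0.193
```

Run:
```python
from h import *
delta([.5076,-.1818,.095],-52.5); print(readout.get_state()['wrist_torque'])
```

```text
t 14.45 pos [ 0.5085 -0.1822  0.0948] Y -54.46 op 0.193 F [-2.3  1.9 11.8] q6 0.42 tilt [ 0.002 -0.001 -1.   ]
tool shift cm [-0.02 -0.09  0.05] turn -1.96
[0.51006801 0.63554541 0.15557268]
```

>>> {"op": "drive_tool", "data": {"steps": [[0,0,0,1.5,0.1],[0,0,0,1.5,0.1],[0,0,0,0,0.1]]}}

```text
time: 14.75
eef_pos: [0.5084, -0.1821, 0.0948]
tcp_rot: [0.678, 0.199, -0.678, 0.2]
contact_force: [-3.6, 2.6, 12.4]
opening: 0.194
```

Run:
```python
from h import *
delta([.5076,-.1818,.095],-52.5); print(readout.get_state()['wrist_torque'])
```

```text
t 14.75 pos [ 0.5084 -0.1821  0.0948] Y -57.21 op 0.194 F [-3.6  2.6 12.4] q6 0.47 tilt [ 0.001 -0.002 -1.   ]
tool shift cm [-0.02 -0.06  0.05] turn -4.71
[0.62474634 0.67484542 1.04131224]
```

The stop is felt (torque about 1 N m at roughly 48°). Now ease off the turn, rise 5 mm with the spring, then release.

>>> {"op": "drive_tool", "data": {"steps": [[0,0,0,-1.5,0.1],[-0.2,0,0,0,0.1],[-0.2,0,0,0,0.1],[-0.2,0,0,0,0.1],[-0.1,0,0,0,0.1],[0,0,0,0,0.1],[0,0,0,0,0.1]]}}

```text
time: 15.45
eef_pos: [0.5078, -0.1817, 0.0979]
tcp_rot: [0.677, 0.207, -0.676, 0.207]
contact_force: [5.0, -2.2, -7.2]
opening: 0.188
```

Run:
```python
from h import *
delta([.5076,-.1818,.1008],-52.5); print(readout.get_state()['wrist_torque'])
```

```text
t 15.45 pos [ 0.5078 -0.1817  0.0979] Y -55.95 op 0.188 F [ 5.  -2.2 -7.2] q6 0.44 tilt [ 0.002 -0.001 -1.   ]
tool shift cm [-0.29 -0.    0.02] turn -3.45
[-0.19370998 -0.95879328  0.56984744]
```

It has risen only 3 mm with 0.57 N m still against the stop, so it may be rubbing there or be under the sill. Easing the turn back will tell.

>>> {"op": "drive_tool", "data": {"steps": [[0,0,0,-1.5,0.1],[0,0,0,-1,0.1],[0,0,0,0,0.1],[0,0,0,0,0.1]]}}

```text
time: 15.85
eef_pos: [0.5079, -0.1818, 0.1006]
tcp_rot: [0.672, 0.221, -0.671, 0.221]
contact_force: [1.1, 0.9, 5.4]
opening: 0.194
```

Run:
```python
from h import *
delta([.5076,-.1818,.1008],-52.5); print(readout.get_state()['wrist_torque'])
```

```text
t 15.85 pos [ 0.5079 -0.1818  0.1006] Y -53.55 op 0.194 F [1.1 0.9 5.4] q6 0.4 tilt [ 0.001  0.    -1.   ]
tool shift cm [-0.02 -0.02  0.02] turn -1.05
[ 0.3314149  -0.01952952 -0.05713646]
```

It rubbed on the stop. With the turn eased it rose to z 0.1006, so the cap origin is 20 mm below the rim and it sits in the pockets. Next I'll check the lock with a light lift.

>>> {"op": "drive_tool", "data": {"steps": [[-0.15,0,0,0,0.1],[-0.15,0,0,0,0.1],[-0.1,0,0,0,0.1],[0,0,0,0,0.1]]}}

```text
time: 16.25
eef_pos: [0.5078, -0.1817, 0.1009]
tcp_rot: [0.672, 0.221, -0.671, 0.222]
contact_force: [8.1, -2.3, -12.1]
opening: 0.192
```

It holds at 0.1009 against a 12 N pull, so it is locked. Go back down 4 mm, release and withdraw.

>>> {"op": "drive_tool", "data": {"steps": [[0.2,0,0,0,0.1],[0.2,0,0,0,0.1],[0,0,0,0,0.3],[0,0,0,0,0.5],[0,0,0,0,0.6],[0,0,0,0,0.6],[-1,0,0,0,0.6],[-2,0,0,0,0.6],[-3,0,0,0,0.6],[-3,0,0,0,0.6]]}}

```text
time: 17.25
eef_pos: [0.5071, -0.1815, 0.1906]
tcp_rot: [-0.671, -0.222, 0.672, -0.221]
contact_force: [0.6, -0.8, 0.0]
opening: 0.598
```

>>> {"op": "drive_tool", "data": {"steps": [[-2,0,2,0,0.6],[0,0,4,0,0.6],[0,0,4,0,0.6],[0,0,2,0,0.6],[0,0,0,0,0.6],[0,0,0,0,0.6]]}}

```text
time: 17.85
eef_pos: [0.4111, -0.2532, 0.21]
tcp_rot: [0.672, 0.221, -0.671, 0.221]
contact_force: [0.0, 0.4, -0.2]
opening: 0.6
```

Run:
```python
from h import *
delta([.5076,-.1818,.2],-52.5)
w=snap('wrist','w4.png'); s=snap('side','s2.png'); print(proj(w,[.507,-.182,.1]))
cv2.imwrite('pics/fin.png',np.hstack([cv2.resize(w['frame'],(400,300)),cv2.resize(s['frame'][120:300,230:470],(400,300))])[:,:,::-1])
```

```text
t 17.85 pos [ 0.4111 -0.2532  0.21  ] Y -53.57 op 0.6 F [ 0.   0.4 -0.2] q6 0.17 tilt [ 0.001 -0.    -1.   ]
tool shift cm [ 1.010e+00 -1.000e-02 -1.201e+01] turn -1.07
(np.float64(324.6986214303139), np.float64(74.86285627757618))
```

View pics/fin.png

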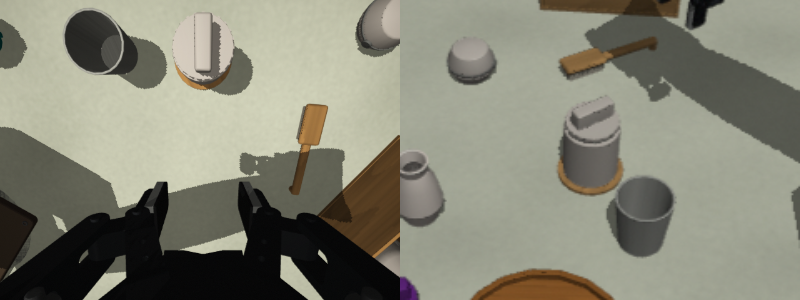

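The cap sits level on the canister, low on the rim (wrist half (203,45), side half (592,130)). Its bar still stands at the turned angle, and the cup, vase and brush have not moved.

```bash
python3 -c "
from plant import sign_off
print(sign_off())"
```

```text
the job is handed in; nothing more can be done
None
```

The cap is locked on the canister and the job is handed in, at about 18 s on the robot's clock. I gripped the white bar-grip cap in the tray, set its lugs in the notches, and pressed until the disc met the rim. Then I turned it clockwise to the stop, about 48°, eased off and let go.

**Last checks:**
- **Lock:** the cap rose to about 20 mm below the rim, the locked height. It held there against a 12 N upward pull before I released it.
- **Final pictures:** after release it sits level and low on the rim at the turned angle, with the gripper clear. The cup, vase, brush and pod looked undisturbed. I did not take a last close look at the tray's other things; nothing came near them.

**What went wrong on the way:**
- **Wrong turn:** I turned the tool the wrong way once while carrying the cap. It was high above everything and touched nothing, and I corrected it.
- **Rubbing at the stop:** on first easing up, the cap rose only 3 mm because it rubbed against the stop. Backing the turn off about 2.5° let it rise fully.

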